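Clamp a square bottle on the shaker and close its cap

TASK

The square white bottle with the blue screw cap stands loose in one bay of the bench shaker and its cap is not yet tight. Secure it for shaking: pull up the red plunger knob, slide the clamp bar over so that it pushes the bottle up to the end stop, and let the plunger drop fully into the last hole on that side; then, with the bottle held, screw its cap fully tight (clockwise). Keep the bottle upright and knock nothing over.

Things in the scene. Friction and masses are not known exactly. Their poses are not given: they have to be found in the camera images.
- shaker: Bench shaker, white housing with a black control panel in front, fixed. Origin: centre of its underside on the bench; x points from the panel (robot side) to the back, y along the slide of the clamp bar, z up. Aluminium deck 216 x 334 mm, top at z = 68 mm. Of its two bays, left (+y) and right (-y) of the bar, one holds the bottle, the other a bolted steel flask clamp that plays no part.
- index_rail (a point): Middle hole of the steel index rail, at the rail's top: shaker x = -80, y = 0, z = 86 mm. The rail runs along the shaker's y and has 7 holes of 10 mm, 18 mm apart, at y = -54 to +54 mm.
- left_stop (a point): Middle of the rubber face of the left end stop: shaker x = 30, y = +146, z = 92 mm; the stop is 110 mm long and 46 mm high above the deck.
- right_stop (a point): Middle of the rubber face of the right end stop: shaker x = 30, y = -146, z = 92 mm; the stop is 110 mm long and 46 mm high above the deck.
- clamp_bar (a joint): Position (m) of the clamp bar along the shaker's y: 0 = middle hole, where it starts locked; +0.054 / -0.054 = last hole left / right, where it holds the bottle of that bay at the end stop with 2 mm to spare; travel ends at +-0.058. Friction 1.5 N, and 2 to 5 N more to push the bottle along. While the pin sits in a hole it has only 1 mm of play either way.
- bar_middle (a point): Middle of the clamp bar: 16 mm thick bar with rubber-lined faces, running along the shaker's x across the deck, from z = 76 to 108 mm. This point lies at the shaker's x = +30 mm, z = 92 mm. Its front end is a blue block 44 x 48 mm on the index rail, its top at z = 108 mm.
- plunger_knob (a point): Middle of the grip of the round red plunger knob, 28 mm in diameter, on top of the blue block: shaker x = -80, z = 136 mm when down; the knob reaches 12 mm above and below this point. It travels with the bar and rises when pulled. Take it from above; there is room for fingertips down to 25 mm below this point. The bottle's front is about 75 mm behind the knob's axis.
- plunger (a joint): Height (m) by which the plunger is pulled: 0 = pin fully down in a hole, about 0.008 = pin rests on the rail between holes, 0.014 = pulled to its stop. A spring drives it down, 3 N when down, 6 N when pulled. Let go, the round-nosed 8 mm pin rides on the rail and drops into a hole once within about 2 mm of its middle.
- bottle: Square white plastic reagent bottle with blue cap, loose, about 0.6 kg; 82 mm along its own y, 66 mm along its x, 164 mm high with the cap. Origin: centre of its underside. It stands on the deck in the left or right bay, about square to the shaker, with up to 20 mm between it and the end stop.
- cap_middle (a point): Middle of the bottle's blue screw cap, on its axis: 152 mm above the bottle's underside. The cap is 64 mm in diameter and 24 mm high.
- bottle_cap (a joint): Turn (rad) of the cap: 0 = tight, against a hard stop; grows counter-clockwise seen from above; starts at 0.7 to 1.2. Turning takes about 0.25 N m, more than the unclamped bottle resists. The cap stays on its thread and does not rise.
- white_bottle: Bystander: round white bottle, 71 mm across, 129 mm high, loose on the bench to the right of the shaker. Origin: centre of its underside.
- small_beaker: Bystander: empty glass beaker, 65 mm across, 77 mm high, loose on the bench to the right of the shaker. Origin: centre of its underside.
- vial: Bystander: clear vial with flip lid, 50 mm across, 90 mm high, loose on the bench to the left of the shaker. Origin: centre of its underside.

How it is judged:
On the way, in this order (a step that is already met when the one before it is completed fails the run):
1. the plunger knob is pulled up and the pin is out of the middle hole (value of joint plunger above 0.007 m), for 0.05 s.
2. the bar stands at the last hole on the bottle's side and the plunger has dropped fully into it (((y of bottle in the frame of shaker above 0.098 m and value of joint clamp_bar above 0.051 m) or (y of bottle in the frame of shaker below -0.098 m and value of joint clamp_bar below -0.051 m)) and value of joint plunger below 0.002 m and x of bottle in the frame of shaker between 0 and 0.06 m), for 0.2 s.
3. with the bar locked, the cap is turned tight (all of step 2 and value of joint bottle_cap below 0.1 rad), for 0.2 s.
At the end, for the whole second after the job is handed in: The bar is within 3 mm of the last hole on the side where the bottle stands, the plunger is down to within 2 mm, the bottle stands upright (within 0.06 rad) at rest on the deck between bar and end stop, and the cap is within 0.1 rad of tight (all of step 3 and angle between bottle's own z axis and vertical below 0.06 rad and z of bottle in the frame of shaker below 0.072 m and linear speed of bottle below 0.02 m/s); the robot touches nothing.
It fails at once if the bottle is tipped (angle between bottle's own z axis and vertical above 0.3 rad).
It fails at once if a bystander is knocked over (angle between any of white_bottle, small_beaker, vial's own z axis and vertical above 0.6 rad).
It also fails if it takes over 54 s, if anything falls off the work surface, if the arm or the gripper's body presses on something with over 40 N, if the wrist force passes 120 N, or if a joint passes its speed limit or range.

ROBOT

A 6-joint arm with a two-finger parallel gripper is mounted at the origin on the work surface; the furniture and walls round the work are solid. World frame = base frame: x ahead of the robot, y to its left, z up, the work surface at z = 0. Lengths are in m, angles in rad, forces in N, time in s.
With the tool pointing down it reaches from about 0.4 to 0.825 m from the base axis. Payload 7 kg.
Tool frame: the origin (TCP) lies midway between the tips of the shut fingers; the grasp point (between the pads) lies bot.grasp_offset behind it (bot.grasp_offset is the distance from the TCP to the grasp point, in m); z points along the fingers, y is the line along which they close (so a half turn about z gives the same grasp; the last joint's range is limited). The gripper opens to 88 mm and grips with 3 to 60 N. Pads are 19 mm wide; open, the fingers measure 130 mm over their backs; the gripper's body (78 mm by 193 mm) begins 47 mm behind the grasp point.
Start: joints at [1.518, 0.359, 0.012, 0, -1.224, -0.288], TCP at [0.226, 0.636, 0.227] pointing down, gripper open.
Joint ranges: [-3.07, 3.07], [-1.43, 2.12], [-1.02, 1.25], [-3.03, 1.67], [-3.05, -0], [-3.03, 3.03]. Speed limits (rad/s): [2.39, 2.39, 3.01, 3.14, 3.14, 3.14].

INTERFACE

Orientations are given as a 3x3 rotation matrix whose columns are the frame's x, y, z axes.
In Python, from rig import bot, vision, job_done gives the robot as it stands (bot), with the cameras (vision) and the job as plain functions.
- The arm moves only by the shell command python3 drive.py 'ROWS' [OPENING]. ROWS is rows parted by semicolons, their numbers by spaces, 1 to 12 of them, each of 4 numbers: dx, dy, dz in m, then a turn about the tool's z in rad; each row is the pose to reach, as a shift and turn from the pose commanded when the command began, along the tool's axes at that moment; what a row does not reach only later rows make up. A row lasts 1/12 s, in which the tool goes at most 0.0417 m and 0.125 rad, less where a joint would pass 70% of its speed; a pose out of reach is approached as far as the arm can. OPENING is the finger opening in m, set as the command begins (- or left out keeps the last). The fingers move at their own pace and stop on an object; the grip force is fixed at half the most. Time passes only in rows, so rows that do not move let the fingers close. It prints the time, the measured TCP pose, the force, the opening and the grip force at its end.
- bot.get_state(): the state, without advancing time (a new reading comes with each control period).
- vision.camera(name): name is "scene" or "top"; returns the picture (400x640x3 uint8, red, green, blue); there is no depth.
- vision.get_calibration(name): a dict with "fx", "fy", "cx", "cy" (pixels), "D" ([k1, k2, p1, p2, k3] as OpenCV has them; the pictures are not rectified), "rvec" (rotation vector, rad) and "tvec" (3), from world to camera coordinates, as OpenCV has them. Camera axes: x right, y down, z forward; pixel columns grow to the right and rows downward; lengths in m; the calibration is good to about 2 mm. A picture is of the moment at which its call begins. get_calibration takes no time and is no camera call.
- job_done(): hands the job in; it is judged then, once.
The state is a dict: "time_s": time; "q": joint angles; "qd": joint speeds; "effort": joint torques, N m; "tool_pos": TCP position; "tcp_rot": TCP orientation; "contact_force": force on the tool from outside, world axes, zero at the start; "wrist_torque": the same for the moment, N m; "width": finger opening in m; "finger_force": force on a finger pad.
Only numpy, scipy, OpenCV 4.12 (cv2) and the standard library are available. Lean on these libraries where they do the work, as an engineer would, in place of code of your own. Each camera call takes 0.05 s, during which the arm holds its last target. There are 200 camera calls.

## Working session

There is one attempt and no reset: what is moved stays moved. The work goes in short steps, Python scripts to look and compute and a shell command to move; the robot and the scene stay as the last step left them, time stands still between calls to the robot, and variables do not carry over. Pictures are saved under pics/ and viewed, at most 10 in all, crops included, and the job is handed in when it is done.

```bash
ls; mkdir -p pics; python3 - <<'E'
from rig import bot, vision, job_done
import cv2,numpy as np
for n in("scene","top"):
    cv2.imwrite(f"pics/{n}0.png",vision.camera(n)[:,:,::-1]); print(n,vision.get_calibration(n))
s=bot.get_state(); print(s["time_s"],s["tool_pos"],s["tcp_rot"],s["width"],bot.grasp_offset)
E
```

```text
drive.py
pics
rig.py
scene {'fx': 373.325735810032, 'fy': 373.325735810032, 'cx': 318.39222251617366, 'cy': 198.31892937324716, 'D': array([-0.05667556,  0.        ,  0.        ,  0.        ,  0.        ]), 'rvec': array([ 2.02326254, -0.47485943,  0.28760657]), 'tvec': array([-0.40080767,  0.21904958,  0.98086665])}
top {'fx': 371.4035684871835, 'fy': 371.4035684871835, 'cx': 317.76591819452716, 'cy': 198.08338087585966, 'D': array([-0.0731336,  0.       ,  0.       ,  0.       ,  0.       ]), 'rvec': array([ 2.02174977, -2.21217467,  0.22149275]), 'tvec': array([0.01628614, 0.48020551, 1.15052923])}
0.1 [0.22547681 0.63574243 0.22572025] [[ 9.42458773e-01 -3.34322200e-01 -3.57773395e-04]
 [-3.34322354e-01 -9.42457623e-01 -1.48047892e-03]
 [ 1.57770707e-04  1.51490199e-03 -9.99998840e-01]] 0.08771765858372425 0.0188
```

View pics/scene0.png

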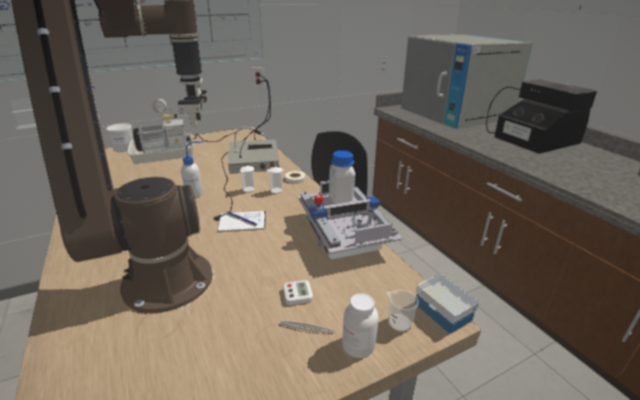

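View pics/top0.png

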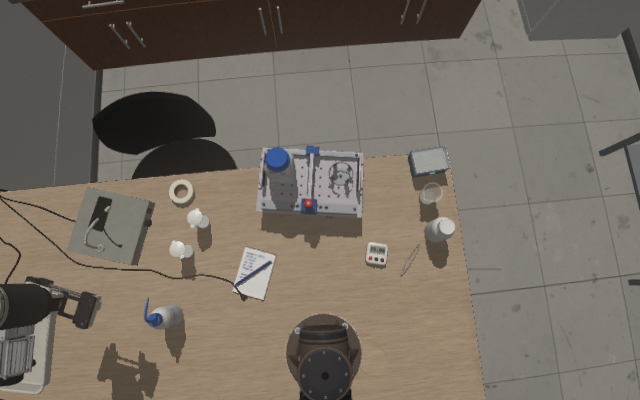

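The bottle (cap at about (278,160) top) is in the left bay and the red knob is at (309,203). I'll enlarge the shaker.

```bash
python3 - <<'E'
import cv2
a=cv2.imread("pics/top0.png")[140:225,250:375]; b=cv2.imread("pics/scene0.png")[145:260,290:410]
cv2.imwrite("pics/a.png",cv2.resize(a,None,fx=6,fy=6,interpolation=cv2.INTER_CUBIC))
cv2.imwrite("pics/b.png",cv2.resize(b,None,fx=5,fy=5,interpolation=cv2.INTER_CUBIC))
E
```

```text
(no output)
```

View pics/a.png

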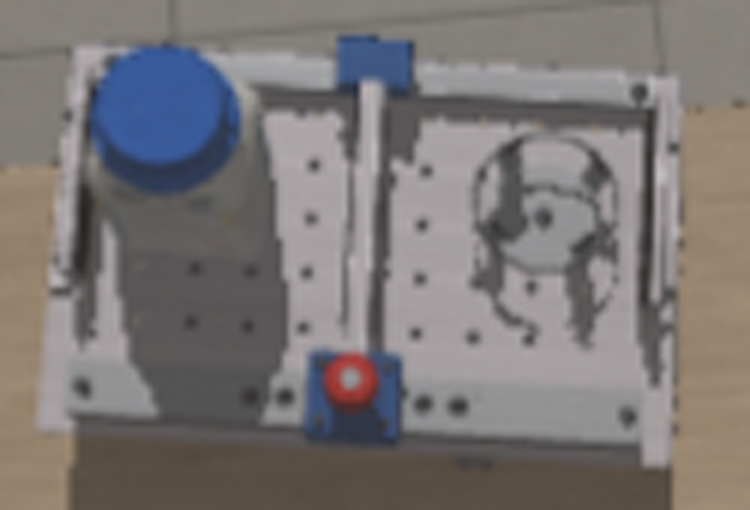

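View pics/b.png

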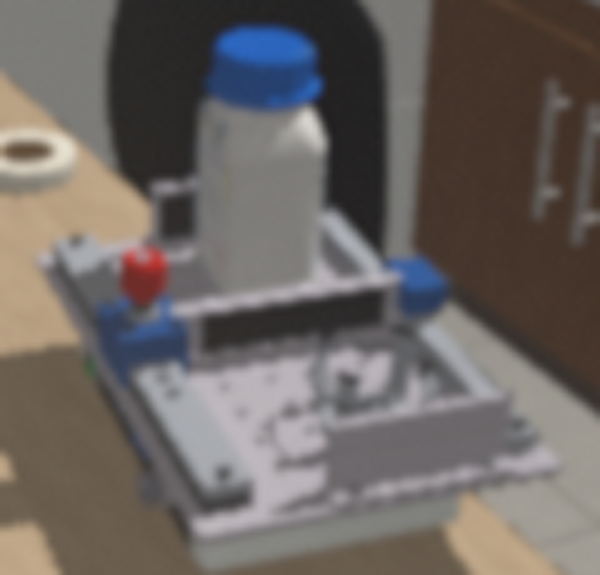

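The bottle is left; rail holes at crop (250,397), (285,397), (423,404), (457,405); knob (350,380); the deck corners and cap are also visible. I'll fit the poses from these with both cameras.

```bash
cat > h.py <<'E'
from rig import bot, vision, job_done
import cv2,numpy as np
from scipy.optimize import least_squares
C={n:vision.get_calibration(n) for n in("scene","top")}
def proj(n,P):
    c=C[n];K=np.array([[c["fx"],0,c["cx"]],[0,c["fy"],c["cy"]],[0,0,1]])
    return cv2.projectPoints(np.array(P,float).reshape(-1,1,3),c["rvec"],c["tvec"],K,c["D"])[0].reshape(-1,2)
E
python3 - <<'E'
from h import *
T=lambda u,v:np.array([u/6+250-.42,v/6+140-.42]); S=lambda u,v:np.array([u/5+290-.4,v/5+145-.4])
top=[((-80,0,147),T(350,379)),((-80,54,86),T(250,397)),((-80,36,86),T(285,397)),((-80,-36,86),T(423,404)),((-80,-54,86),T(457,405)),
((-108,-167,68),T(668,466)),((108,-167,68),T(680,78)),((108,167,68),T(76,46)),((-108,167,68),T(38,430))]
sc=[((-80,0,136),S(145,273)),((-108,-167,68),S(195,530)),((108,-167,68),S(560,465)),((-108,167,68),S(40,260))]
def W(p,P):
    P=np.array(P)/1000;c,s=np.cos(p[2]),np.sin(p[2]);return P@np.array([[c,s,0],[-s,c,0],[0,0,1]])+[p[0],p[1],0]
def res(p):
    return np.r_[(proj("top",W(p,[a for a,_ in top]))-[b for _,b in top]).ravel(),(proj("scene",W(p,[a for a,_ in sc]))-[b for _,b in sc]).ravel()]
r=least_squares(res,[.6,0,0],loss="soft_l1");p=r.x;print(p,"\n",res(p).reshape(-1,2).round(1).tolist())
# cap: top-face ellipse centre in top, cap middle in scene
cap=least_squares(lambda q:np.r_[(proj("top",[q[0],q[1],.232])-T(157,114)).ravel(),(proj("scene",[q[0],q[1],.220])-S(265,67)).ravel()],[.6,.1])
print("cap",cap.x,cap.fun.round(1))
d=cap.x-p[:2];c,s=np.cos(p[2]),np.sin(p[2]);print("cap in shaker",c*d[0]+s*d[1],-s*d[0]+c*d[1])
knob=W(p,[(-80,0,136)])[0];print("knob",knob)
st=bot.get_state();R=np.array(st["tcp_rot"]);t=st["tool_pos"]
kn=least_squares(lambda q:np.r_[(proj("top",[q[0],q[1],.147])-T(350,379)).ravel(),(proj("scene",[q[0],q[1],.136])-S(145,273)).ravel()],[.6,.1]);print("knob direct",kn.x,kn.fun.round(1))
print("yaw tool y",np.arctan2(R[1,1],R[0,1]),"tool delta to knob z",R.T@(knob-t))
E
python3 drive.py '0.316 0.39 0 -0.194; 0.316 0.39 0 -0.194; 0.316 0.39 0 -0.194; 0.316 0.39 0 -0.194; 0.316 0.39 0 -0.194; 0.316 0.39 0 -0.194; 0.316 0.39 0 -0.194; 0.316 0.39 0 -0.194; 0.316 0.39 0 -0.194; 0.316 0.39 0 -0.194; 0.316 0.39 0 -0.194; 0.316 0.39 0 -0.194' 0.06
cat >> h.py <<'E'
def to(x,y,z):
    s=bot.get_state();R=np.array(s["tcp_rot"]);t=np.array(s["tool_pos"])
    print(s["time_s"],"pos",t.round(4),"yaw_y",np.arctan2(R[1,1],R[0,1]).round(4),"delta",(R.T@(np.array([x,y,z])-t)).round(4),"q",np.round(s["q"],2),"w",round(s["width"],4),"F",np.round(s["contact_force"],1))
E
python3 -c "
from h import *
to(.449,.0045,.19)"
```

```text
time_s: 1.1
tool_pos: [0.3923, 0.1628, 0.2267]
tcp_rot: [[0.989, -0.146, 0.0], [-0.146, -0.989, 0.0], [0.0, -0.0, -1.0]]
contact_force: [1.5, 0.8, -0.3]
width: 0.06
finger_force: 0.0
1.1 pos [0.3923 0.1628 0.2267] yaw_y -1.7169 delta [0.0791 0.1483 0.0366] q [ 0.86 -0.07 -0.5  -0.   -1.14  0.56] w 0.06 F [ 1.5  0.8 -0.3]
```

```bash
python3 drive.py '0.03 0.055 0; 0.055 0.1 0.01; 0.079 0.148 0.03; 0.079 0.148 0.037; 0.079 0.148 0.037; 0.079 0.148 0.037'
python3 - <<'E'
from h import *
to(.449,.0045,.117)
print(proj("top",[.449,.0045,.136]))
a=vision.camera("scene")[:,:,::-1][130:230,280:400];cv2.imwrite("pics/c.png",cv2.resize(a,None,fx=6,fy=6,interpolation=cv2.INTER_CUBIC))
E
```

```text
1.1 pos [0.3923 0.1628 0.2267] yaw_y -1.7169 delta [0.0791 0.1484 0.1096] q [ 0.86 -0.07 -0.5  -0.   -1.14  0.56] w 0.06 F [ 1.5  0.8 -0.3]
[[308.15386544 203.20974716]]Traceback (most recent call last):
  File "drive.py", line 5, in <module>
    connect(sys.argv[1:4])
    ~~~~~~~^^^^^^^^^^^^^^^
ValueError: each row has 4 numbers
```

View pics/c.png

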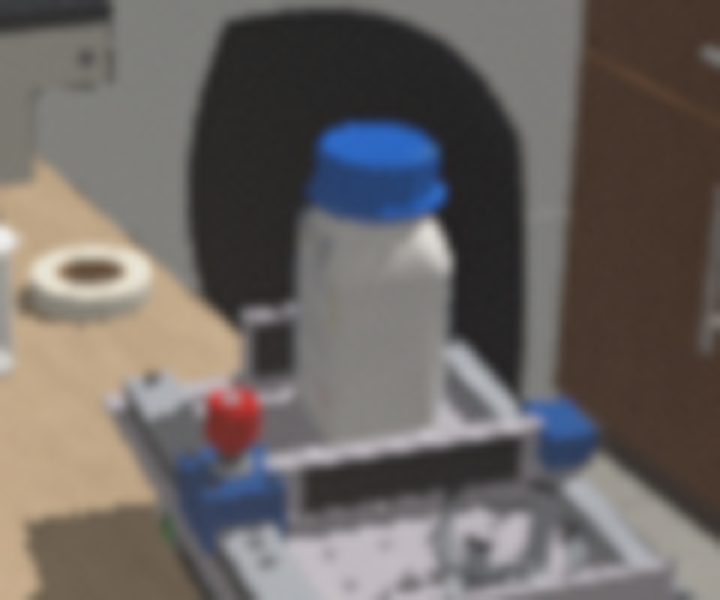

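The row needed a 4th number, so the arm has not moved. The picture shows the scene unchanged, with the red knob at crop (233,423) and the cap at crop (375,170).

```bash
python3 drive.py '0.03 0.055 0 0; 0.055 0.1 0.01 0; 0.079 0.148 0.03 0; 0.079 0.148 0.037 0; 0.079 0.148 0.037 0; 0.079 0.148 0.037 0'
python3 - <<'E'
from h import *
to(.449,.0045,.117)
a=vision.camera("scene")[:,:,::-1][130:230,280:400];cv2.imwrite("pics/d.png",cv2.resize(a,None,fx=6,fy=6,interpolation=cv2.INTER_CUBIC))
E
```

```text
time_s: 1.65
tool_pos: [0.4482, 0.0043, 0.1879]
tcp_rot: [[0.989, -0.151, -0.003], [-0.151, -0.989, -0.001], [-0.003, 0.002, -1.0]]
contact_force: [0.8, 0.5, -0.1]
width: 0.0604
finger_force: 0.0
1.65 pos [0.4482 0.0043 0.1879] yaw_y -1.7221 delta [ 0.001  -0.0004  0.0709] q [ 0.45  0.01 -0.52 -0.   -1.04  0.97] w 0.0604 F [ 0.8  0.5 -0.1]
```

View pics/d.png

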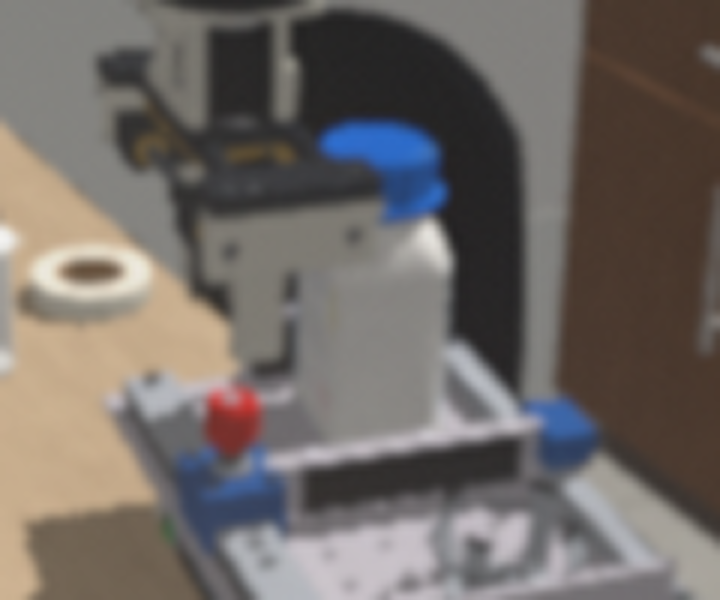

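The gripper is above and slightly behind the knob in this view, and kinematics agrees with the measured knob position. Descend, then close.

```bash
python3 drive.py '0.001 0 0.03 0; 0.001 0 0.055 0; 0.001 0 0.07 0; 0.001 0 0.07 0; 0.001 0 0.07 0' && python3 drive.py '0 0 0 0;0 0 0 0;0 0 0 0;0 0 0 0;0 0 0 0;0 0 0 0' 0.01
```

```text
time_s: 2.12
tool_pos: [0.4499, 0.0076, 0.1199]
tcp_rot: [[0.99, -0.144, -0.001], [-0.144, -0.99, -0.001], [-0.001, 0.001, -1.0]]
contact_force: [-0.4, -0.4, -0.2]
width: 0.0599
finger_force: 0.0
time_s: 2.62
tool_pos: [0.4499, 0.0059, 0.1201]
tcp_rot: [[0.989, -0.146, 0.0], [-0.146, -0.989, -0.001], [0.0, 0.001, -1.0]]
contact_force: [1.7, -5.4, 2.4]
width: 0.027
finger_force: 30.0
```

```bash
python3 drive.py '0 0 -0.006 0;0 0 -0.012 0;0 0 -0.012 0; 0 0 -0.012 0'; python3 -c "
from h import *
to(.45,.006,.13)"
```

```text
time_s: 2.95
tool_pos: [0.45, 0.0066, 0.1315]
tcp_rot: [[0.989, -0.147, 0.0], [-0.147, -0.989, 0.0], [0.0, -0.0, -1.0]]
contact_force: [3.6, -1.6, -5.5]
width: 0.0271
finger_force: 30.0
2.95 pos [0.45   0.0066 0.1315] yaw_y -1.7179 delta [0.0001 0.0006 0.0015] q [ 0.45  0.07 -0.6  -0.   -0.9   0.97] w 0.0271 F [ 3.6 -1.6 -5.5]
```

```bash
python3 drive.py '0 -0.006 0 0;0 -0.012 0 0;0 -0.018 0 0;0 -0.024 0 0;0 -0.030 0 0;0 -0.036 0 0;0 -0.042 0 0;0 -0.047 0 0;0 -0.051 0 0;0 -0.054 0 0;0 -0.054 0 0;0 -0.054 0 0'; python3 - <<'E'
from h import *
to(.45,.006,.13)
cv2.imwrite("pics/t1.png",vision.camera("top")[:,:,::-1])
a=vision.camera("scene")[:,:,::-1][130:260,280:410];cv2.imwrite("pics/e.png",cv2.resize(a,None,fx=4.5,fy=4.5,interpolation=cv2.INTER_CUBIC))
E
```

```text
time_s: 3.95
tool_pos: [0.458, 0.0605, 0.1315]
tcp_rot: [[0.989, -0.146, -0.0], [-0.146, -0.989, -0.0], [0.0, 0.0, -1.0]]
contact_force: [5.5, -4.4, -6.0]
width: 0.0272
finger_force: 30.0
3.95 pos [0.458  0.0605 0.1315] yaw_y -1.7169 delta [0.     0.0551 0.0015] q [ 0.56  0.1  -0.58  0.   -0.9   0.86] w 0.0272 F [ 5.5 -4.4 -6. ]
```

View pics/e.png

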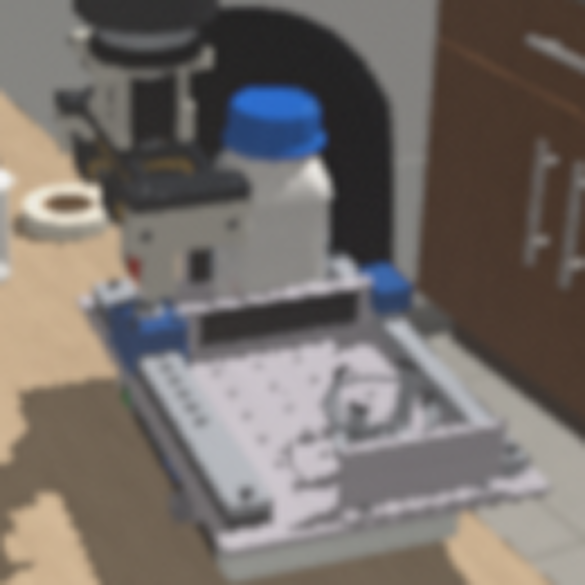

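The bar and bottle moved over to the left stop, with the bottle upright. I'll lower the plunger while gripping, which shows whether it drops in.

```bash
python3 drive.py '0 0 0.004 0;0 0 0.008 0;0 0 0.012 0;0 0 0.012 0;0 0 0.012 0'
```

```text
time_s: 4.47
tool_pos: [0.4579, 0.0594, 0.1201]
tcp_rot: [[0.989, -0.146, -0.0], [-0.146, -0.989, -0.002], [0.0, 0.002, -1.0]]
contact_force: [1.7, -7.0, 4.1]
width: 0.0271
finger_force: 30.0
```

```bash
python3 drive.py '0 0 0 0;0 0 0 0;0 0 0 0;0 0 -0.04 0;0 0 -0.08 0;0 0 -0.12 0;-0.03 0 -0.15 0;-0.05 0 -0.15 0;-0.05 0 -0.15 0' 0.06; python3 - <<'E'
from h import *
a=vision.camera("scene")[:,:,::-1][140:220,290:390];b=vision.camera("top")[:,:,::-1][140:225,250:350]
cv2.imwrite("pics/f.png",np.vstack([cv2.resize(x,(400,w),interpolation=cv2.INTER_CUBIC) for x,w in((a,320),(b,340))])[:600])
cv2.imwrite("pics/f.png",np.hstack([cv2.resize(a,(400,320),interpolation=cv2.INTER_CUBIC),cv2.resize(b[:80],(400,320),interpolation=cv2.INTER_CUBIC)]))
E
```

```text
time_s: 5.22
tool_pos: [0.4065, 0.0681, 0.2718]
tcp_rot: [[0.989, -0.146, 0.003], [-0.146, -0.989, 0.004], [0.003, -0.005, -1.0]]
contact_force: [-0.5, 0.4, -1.4]
width: 0.06
finger_force: 0.0
```

View pics/f.png

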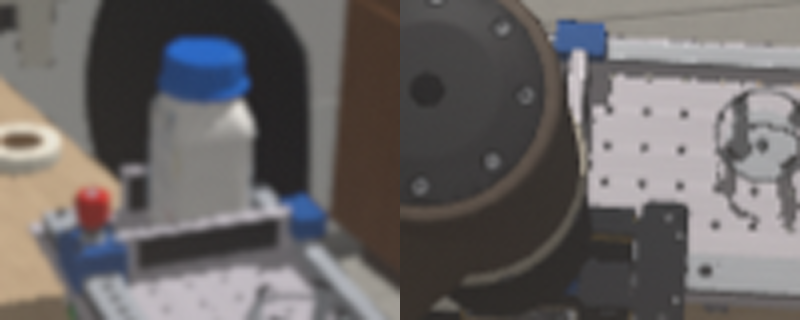

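Scene half: the knob sits at crop (93,208) down low over its block, the cap centre at (204,70). I'll check against predictions.

```bash
python3 - <<'E'
from h import *
print("knob down / up8",proj("scene",[[.4574,.0582,.136],[.4574,.0582,.144]]).round(1).tolist(),"seen",[93/4+290-.4,208/4+140-.4])
print("cap",proj("scene",[.5674,.092,.220]).round(1),"seen",[204/4+290-.4,70/4+140-.4])
# blob check in fresh picture
im=vision.camera("scene").astype(int)
m=((im[...,2]-im[...,0]>60)).astype(np.uint8);m[:140]=0;m[166:]=0
ys,xs=np.nonzero(m[:,325:360]);print("cap bbox",xs.min()+325,xs.max()+325,ys.min(),ys.max())
th=np.linspace(0,6.28,60)
def bb(x,y):
    P=proj("scene",[[x+.032*np.cos(t),y+.032*np.sin(t),z] for t in th for z in(.208,.232)]);return np.r_[P.min(0),P.max(0)]
o=[xs.min()+325-.5,ys.min()-.5,xs.max()+325+.5,ys.max()+.5]
print(bb(.5674,.092).round(1),o)
m2=((im[...,0]-im[...,2]>60)&(im[...,0]-im[...,1]>60)).astype(np.uint8);ys,xs=np.nonzero(m2[170:215,300:330]);print("red",xs.min()+300,xs.max()+300,ys.min()+170,ys.max()+170)
P=proj("scene",[[.4574+.014*np.cos(t),.0582+.014*np.sin(t),z] for t in th for z in(.124,.148)]);print(P.min(0),P.max(0))
to(.567,.092,.28); to(.567,.092,.208)
E
```

```text
knob down / up8 [[312.8, 191.4], [312.8, 189.0]] seen [312.85, 191.6]
cap [[339.5 156.1]] seen [340.6, 157.1]
cap bbox 331 352 149 164
[329.3 148.9 349.9 163.6] [np.float64(330.5), np.float64(148.5), np.float64(352.5), np.float64(164.5)]
red 309 317 187 195
[308.18921532 185.80484475] [317.37939706 196.96843472]
5.3667 pos [0.4082 0.0678 0.2696] yaw_y -1.7167 delta [ 0.1536 -0.047  -0.0104] q [ 0.65 -0.12 -0.45 -0.   -1.24  0.78] w 0.0597 F [-0.6 -0.6  0.2]
5.3667 pos [0.4082 0.0678 0.2696] yaw_y -1.7167 delta [ 0.1536 -0.047   0.0616] q [ 0.65 -0.12 -0.45 -0.   -1.24  0.78] w 0.0597 F [-0.6 -0.6  0.2]
```

The knob matches the fully down prediction, so the bar is locked. Go over the cap.

```bash
python3 drive.py '0.02 -0.01 -0.015 0;0.055 -0.02 -0.015 0;0.09 -0.03 -0.015 0;0.125 -0.04 -0.015 0;0.155 -0.046 -0.015 0;0.155 -0.046 -0.015 0;0.155 -0.046 -0.015 0;0.155 -0.046 -0.015 0' 0.088; python3 -c "
from h import *
to(.569,.0915,.209)"
```

```text
time_s: 6.03
tool_pos: [0.5685, 0.0899, 0.2827]
tcp_rot: [[0.989, -0.147, -0.003], [-0.147, -0.989, -0.001], [-0.003, 0.002, -1.0]]
contact_force: [-0.4, 0.2, -0.0]
width: 0.0876
finger_force: 0.0
6.0333 pos [0.5685 0.0899 0.2827] yaw_y -1.7184 delta [ 0.0005 -0.0018  0.0737] q [ 0.5   0.17 -0.12 -0.   -1.29  0.93] w 0.0876 F [-0.4  0.2 -0. ]
```

```bash
python3 drive.py '0 -0.001 0.025 0;0 -0.001 0.05 0;0 -0.001 0.065 0;0 -0.001 0.073 0;0 -0.001 0.073 0;0 -0.001 0.073 0' && python3 drive.py '0 0 0 0;0 0 0 0;0 0 0 0;0 0 0 0;0 0 0 0' 0.05
```

```text
time_s: 6.53
tool_pos: [0.5686, 0.0913, 0.2124]
tcp_rot: [[0.989, -0.146, 0.001], [-0.146, -0.989, -0.0], [0.001, 0.0, -1.0]]
contact_force: [0.1, 0.1, 0.9]
width: 0.0875
finger_force: 0.0
time_s: 6.95
tool_pos: [0.5691, 0.0917, 0.2122]
tcp_rot: [[0.989, -0.146, 0.002], [-0.146, -0.989, 0.001], [0.001, -0.001, -1.0]]
contact_force: [0.5, 2.6, 2.2]
width: 0.0602
finger_force: 30.0
```

```bash
python3 drive.py '0 0 0 0.1;0 0 0 0.2;0 0 0 0.3;0 0 0 0.4;0 0 0 0.5;0 0 0 0.6' ; python3 -c "
from h import *
to(.569,.0915,.209);print(bot.get_state()['wrist_torque'])"
```

```text
time_s: 7.45
tool_pos: [0.5697, 0.0922, 0.2123]
tcp_rot: [[0.731, -0.682, 0.003], [-0.682, -0.731, 0.001], [0.001, -0.003, -1.0]]
contact_force: [1.6, 4.0, 1.8]
width: 0.0604
finger_force: 29.9
7.45 pos [0.5697 0.0922 0.2123] yaw_y -2.3217 delta [-0.0001  0.001   0.0033] q [ 0.5   0.21 -0.23 -0.   -1.13  0.32] w 0.0604 F [1.6 4.  1.8]
[ 1.20608302 -0.77178084  0.31016075]
```

```bash
T='import sys
from h import *
to(.569,.0915,.209);print(bot.get_state()["wrist_torque"].round(2))'; python3 drive.py '0 0 0 0.07;0 0 0 0.14;0 0 0 0.2' >/dev/null; python3 -c "$T"; python3 drive.py '0 0 0 0.07;0 0 0 0.14;0 0 0 0.2'>/dev/null; python3 -c "$T"; python3 drive.py '0 0 0 0.05;0 0 0 0.1'>/dev/null; python3 -c "$T"
```

```text
7.7 pos [0.57   0.0923 0.2124] yaw_y -2.5203 delta [0.0001 0.0013 0.0034] q [ 0.5   0.21 -0.23  0.   -1.13  0.12] w 0.0605 F [2.4 3.9 0.3]
[ 1.26 -1.12  0.23]
7.95 pos [0.5705 0.0928 0.213 ] yaw_y -2.7185 delta [0.0005 0.0019 0.004 ] q [ 0.5   0.21 -0.23  0.   -1.13 -0.08] w 0.0603 F [2.5 4.6 3.6]
[ 1.79 -0.69  1.23]
8.1167 pos [0.5706 0.0933 0.2131] yaw_y -2.8171 delta [0.0012 0.0021 0.0041] q [ 0.5   0.21 -0.23 -0.   -1.13 -0.18] w 0.0612 F [ 0.9 10.3  5.1]
[ 3.49 -0.36  1.39]
```

Torque rose from 0.25 to 1.3 N m, so the cap is at its hard stop. Release, lift and check.

```bash
python3 drive.py '0 0 0 -0.08;0 0 0 -0.08;0 0 0 -0.08' >/dev/null;  python3 drive.py '0 0 0 0;0 0 0 0;0 0 0 0;0 0 0 0;0 0 -0.03 0;0 0 -0.06 0;0 0 -0.09 0;0 0 -0.12 0;0 0 -0.12 0' 0.088; python3 - <<'E'
from h import *
a=vision.camera("scene")[:,:,::-1][125:225,285:395]
cv2.imwrite("pics/g.png",cv2.resize(a,None,fx=5,fy=5,interpolation=cv2.INTER_CUBIC))
E
```

```text
time_s: 9.12
tool_pos: [0.5708, 0.0912, 0.338]
tcp_rot: [[0.393, -0.919, 0.009], [-0.919, -0.393, 0.002], [0.002, -0.009, -1.0]]
contact_force: [0.8, 0.6, 2.2]
width: 0.0877
finger_force: 0.0
```

View pics/g.png

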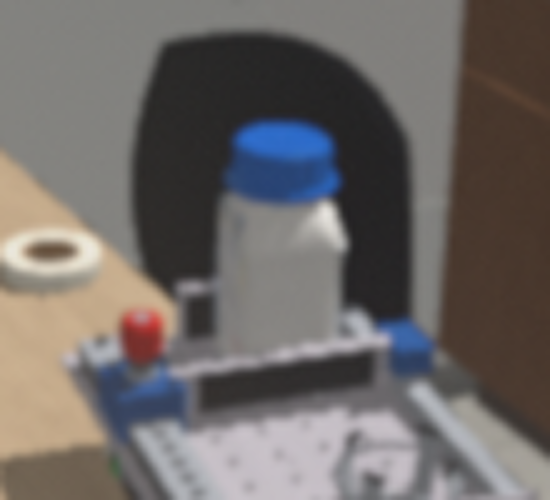

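The bottle is upright and held, and the knob is down (crop 142,337). My back-off of 0.08 rad may have loosened the cap slightly, so I'll regrip, tighten once more and release without backing off.

```bash
T='from h import *
to(.569,.0925,.209);print(bot.get_state()["wrist_torque"].round(2))'; python3 drive.py '0 0 0.03 0;0 0 0.06 0;0 0 0.09 0;0 0 0.12 0;0 0 0.126 0;0 0 0.126 0;0 0 0.126 0' ; python3 drive.py '0 0 0 0;0 0 0 0;0 0 0 0;0 0 0 0;0 0 0 0' 0.05 >/dev/null; python3 -c "$T"; python3 drive.py '0 0 0 0.04;0 0 0 0.08;0 0 0 0.08' >/dev/null; python3 -c "$T"; python3 drive.py '0 0 0 0.04;0 0 0 0.08;0 0 0 0.08' >/dev/null; python3 -c "$T"
```

```text
time_s: 9.75
tool_pos: [0.569, 0.0911, 0.2062]
tcp_rot: [[0.393, -0.919, 0.0], [-0.919, -0.393, -0.001], [0.001, 0.0, -1.0]]
contact_force: [0.1, 0.9, 1.5]
width: 0.0876
finger_force: 0.0
10.1667 pos [0.5697 0.0918 0.2068] yaw_y -2.7373 delta [-0.001   0.0003 -0.0022] q [ 0.5   0.21 -0.24  0.   -1.12 -0.09] w 0.0614 F [2.9 1.8 1.7]
[ 0.6  -0.83  0.  ]
10.4167 pos [0.5702 0.0924 0.2069] yaw_y -2.8175 delta [-0.0005  0.0011 -0.0021] q [ 0.5   0.21 -0.24  0.   -1.12 -0.18] w 0.0613 F [2.6 3.5 3.9]
[ 1.49 -1.05  0.81]
10.6667 pos [0.5701 0.0932 0.207 ] yaw_y -2.8969 delta [ 0.0004  0.0013 -0.002 ] q [ 0.5   0.21 -0.24 -0.   -1.12 -0.26] w 0.0617 F [1.6 9.  3.9]
[ 2.85 -0.46  0.89]
```

```bash
python3 drive.py '0 0 0 0;0 0 0 0;0 0 0 0;0 0 0 0;0 0 -0.03 0;0 0 -0.06 0;0 0 -0.09 0;0 0 -0.12 0;0 0 -0.12 0;0 0 -0.12 0;0 0 -0.12 0' 0.088; python3 - <<'E'
from h import *
im=vision.camera("scene").astype(int);th=np.linspace(0,6.28,60)
m2=((im[...,0]-im[...,2]>60)&(im[...,0]-im[...,1]>60));ys,xs=np.nonzero(m2[170:215,300:330]);print("red",xs.min()+300,xs.max()+300,ys.min()+170,ys.max()+170)
m=(im[...,2]-im[...,0]>60);ys,xs=np.nonzero(m[140:166,325:360]);print("cap bbox",xs.min()+325,xs.max()+325,ys.min()+140,ys.max()+140)
print(job_done())
E
```

```text
time_s: 11.58
tool_pos: [0.568, 0.0909, 0.3248]
tcp_rot: [[0.241, -0.97, -0.001], [-0.97, -0.241, -0.0], [-0.0, 0.001, -1.0]]
contact_force: [-0.6, -0.3, -0.4]
width: 0.0879
finger_force: 0.0
red 309 317 187 195
cap bbox 332 352 149 164
the job is handed in; nothing more can be done
None
```

I handed the job in at about 12 s of the 54 s allowed; the judge's verdict was not returned. The bottle is clamped upright against the left stop, the plunger looks fully down in the last hole on that side, and the cap is screwed to its hard stop.

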